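Quarter-turn the ball dish over the rotator port

TASK

I am reassembling an antenna rotator and its bearing ball lies loose in the dish that sits on the grey housing. Take the dish by its black handle, lift it straight up clear of the housing, then turn it a quarter turn anticlockwise (seen from above) so that its yellow pouring lip comes right over the yellow port cup, with the dish still centred over the housing. Keep it level all the while so the ball never rolls out of the red ring, touch neither the ball nor the other things on the bench, and finish still holding the dish still and level about 5 cm above the housing's seat, the ball at rest in the middle.

Things in the scene. Friction and masses are not known exactly. Their poses are not given: they have to be found in the camera images.
- dish: Loose round aluminium dish, 132 mm across, 22 mm high, 126 to 234 g. Origin: centre of its underside; z up, +x to its yellow lip. Stands unkeyed on the housing's seat by a flat 80 mm foot. Floor: 6 mm up in the middle, rising outward at 6 degrees to radius 28 mm, then 14 degrees. Red ring of radius 25 mm painted on it. A bail handle spans it along y (8 mm posts at y = -64 and +64 mm).
- dish_grip (a point): Centre of the black handle bar, 88 mm above the dish's underside and right over its centre. The bar is 14 mm wide along the dish's x, 60 mm long along the dish's y, 18 mm high; grip it across its 14 mm width. Axes as the dish's.
- dish_lip (a point): Tip of the yellow pouring lip (26 mm wide), 82 mm from the dish's centre along its +x and 22 mm above its underside. Axes as the dish's.
- ball_center (a point): Centre of the loose polished steel ball, 22 mm in diameter, 44 g, that starts at rest in the middle of the dish. It rolls very freely, but returns to the middle if the dish is level and moved smoothly.
- housing: Fixed grey round bearing housing, base 120 mm across, flat seat 94 mm across and 50 mm above the bench, on which the dish starts. Origin: centre of its underside; z up; +y points at the yellow port cup. At the start the dish's lip points along the housing's +x to within 0.15 rad.
- port (a point): Centre of the mouth of the yellow port cup on the housing, 38 mm across outside, 42 mm above the bench, 82 mm from the housing's axis along its +y. Axes as the housing's.
- radio: Bystander: black plastic handheld transceiver standing upright, 34 x 60 x 112 mm plus a 12 mm knob on top. Origin: centre of its underside.
- swr_meter: Bystander: steel SWR meter block, 70 x 120 x 52 mm (x, y, z), with 12 mm sockets on its -x face. Origin: centre of its underside.
- resistor_bank: Bystander: four red ceramic resistors on an aluminium plate, 70 x 110 x 26 mm. Origin: centre of its underside.
- antenna_stub: Bystander: rubber duck antenna stub standing on a steel foot 52 mm across, 110 mm high. Origin: centre of its underside.
There are look-alikes about, which are no part of the job. What is shaped like the housing but brown, green or turquoise is not meant.

How it is judged:
By the outcome, as a careful person would: the job done as asked, in the order asked, and still so for the second after the job is handed in, while the arm keeps its last pose, push and grip.
It also fails if it takes over 40 s, if anything falls off the work surface, if the arm or the gripper's body presses on something with over 40 N, if the wrist force passes 120 N, or if a joint passes its speed limit or range.

ROBOT

A 6-joint arm with a two-finger parallel gripper is mounted at the origin on the work surface. World frame = base frame: x ahead of the robot, y to its left, z up, the work surface at z = 0. Lengths are in mm, angles in rad, forces in N, time in s.
With the tool pointing down it reaches from about 275 to 850 mm from the base axis. Payload 5.2 kg.
Tool frame: the origin (TCP) lies at the very end of the fingers, on their centre line; the grasp point (between the pads) lies 19 mm behind it (manip.grip_point_offset is the distance from the TCP to the grasp point, in mm); z points along the fingers, y is the direction in which the jaws open and shut (so a half turn about z gives the same grasp; the last joint's range is limited). The gripper opens to 85 mm and grips with 20 to 120 N. Pads are 22 mm wide; open, the fingers measure 114 mm over their backs; the gripper's body (76 mm by 85 mm) begins 54 mm behind the grasp point. The pads swing forward as they close: fully open they stand 13 mm farther back than shut.
Start: joints at [1.014, 0.259, 1.535, -0, 1.348, -0.203], TCP at [190.534, 515.947, 231.31] pointing down, gripper open.
Joint ranges: [-3.14, 3.14], [-0.91, 2.08], [0.19, 2.58], [-1.22, 4.36], [0.22, 2.71], [-3.12, 3.12]. Speed limits (rad/s): [2.57, 2.57, 3.14, 3.14, 3.14, 3.14].

INTERFACE

Orientations are given as a unit quaternion [w, x, y, z].
In Python, from workcell import manip gives the robot as it stands. Calls block until the motion is done:
- manip.move_to(position, orientation): joint-space move of the TCP to a pose.
- manip.servo_line(position, orientation=None, v=150, guard=None): straight line of the TCP; orientation=None keeps the orientation; v is the mean speed in mm/s. With guard (N) it stops when the force on the tool has changed by that much, and returns True; else False.
- manip.move_j(angles): joint-space move.
- manip.set_gripper(opening): finger opening in mm; the grip force is fixed at half the most; returns when the fingers have stopped.
- manip.sleep(seconds).
- manip.solve_ik(position, orientation): joint angles nearest the present ones, or None.
- manip.read_state(): the state.
- manip.grab_frame(name): name is "scene" or "side" or "wrist"; returns a dict with "color" (400x640x3 uint8, red, green, blue), "mtx" (3x3 intrinsics, pixels), "dist_coeffs" ([k1, k2, p1, p2, k3] as OpenCV has them; the pictures are not rectified), "rvec" (rotation vector, rad) and "tvec" (3), from world to camera coordinates, as OpenCV has them; the wrist camera has in their place "tool_from_camera" (4x4, takes a point from camera to tool coordinates, whose origin is the TCP and whose axes are the flange's). Camera axes: x right, y down, z forward; pixel columns grow to the right and rows downward; lengths in mm; the calibration is good to about 2 mm. A picture is of the moment at which its call begins: read the wrist's pose just before it. There is no depth.
A pose or a line that the arm cannot do raises manip.Unreachable and nothing moves.
- manip.job_done(): hands the job in, once; it reports no verdict.
The state is a dict: "clock": time; "q": joint angles; "dq": joint speeds; "effort": joint torques, N m; "tcp_pos": TCP position; "tool_rot": TCP orientation; "wrist_force": force on the tool from outside, world axes, zero at the start; "moment": the same for the moment, N m; "opening": finger opening in mm.
Only numpy, scipy, OpenCV 4.12 (cv2) and the standard library are available. Lean on these libraries where they do the work, as an engineer would, in place of code of your own. Each camera call takes 0.05 s, during which the arm holds its last target.

## Working session

There is one attempt and no reset: what is moved stays moved. The work goes in short steps, each a Python script; the robot and the scene stay as the last script left them, time stands still between calls to the robot, and variables do not carry over. Pictures are saved under pics/ and viewed, and the job is handed in when it is done.

```bash
ls; mkdir -p pics
cat > h.py <<'E'
from workcell import manip
import numpy as np, cv2
def save(n,im,s=1):
    if s!=1: im=cv2.resize(im,None,fx=s,fy=s,interpolation=cv2.INTER_CUBIC)
    cv2.imwrite('pics/'+n+'.png',cv2.cvtColor(im,cv2.COLOR_RGB2BGR))
def ray(f,px):
    R=cv2.Rodrigues(np.array(f['rvec'],float))[0]; t=np.array(f['tvec'],float).ravel()
    u=cv2.undistortPoints(np.array(px,float).reshape(-1,1,2),np.array(f['mtx']),np.array(f['dist_coeffs'])).reshape(-1,2)
    d=np.c_[u,np.ones(len(u))]@R
    return -R.T@t,d
def plane(f,px,z):
    o,d=ray(f,px); return o+d*((z-o[2])/d[:,2])[:,None]
def proj(f,P):
    return cv2.projectPoints(np.array(P,float).reshape(-1,1,3),np.array(f['rvec'],float),np.array(f['tvec'],float),np.array(f['mtx']),np.array(f['dist_coeffs']))[0].reshape(-1,2)
E
python3 - <<'E'
from h import *
import pickle
fs={n:manip.grab_frame(n) for n in("scene","side","wrist")}
pickle.dump(fs,open('f0.pkl','wb'))
for n in fs: save(n+'0',fs[n]['color'])
s=manip.read_state();print(s)
for n in("scene","side"):
    f=fs[n];print(n,ray(f,[[320,200]]))
print(fs['wrist']['tool_from_camera'])
E
```

```text
pics
{'clock': 0.15, 'q': array([ 1.01421443e+00,  2.59211047e-01,  1.53583625e+00,  1.21965928e-05,
        1.34801695e+00, -2.02813794e-01]), 'dq': array([-0.00178163, -0.00191955, -0.00255334,  0.00034687, -0.00080637,
       -0.00137253]), 'effort': array([ 2.59204353e-03, -4.46380877e+01, -2.90819764e+01, -2.18064133e-04,
        8.10795114e-03, -7.64691640e-05]), 'tcp_pos': array([190.29895643, 515.59191054, 230.64476659]), 'tool_rot': array([-2.78237974e-04,  1.75964384e-01,  9.84396259e-01, -6.81185095e-04]), 'wrist_force': array([ 0.46390934, -0.24008719, -0.66591004]), 'moment': array([-0.03739034,  0.01375257,  0.02236929]), 'opening': 85.13733656674145}
scene (array([1290.83007046, -308.44514672,  748.39098247]), array([[-0.7190663 ,  0.28127916, -0.63565874]]))
side (array([309.01906332, 541.67449081, 716.97692548]), array([[ 0.30307452, -0.63143883, -0.713843  ]]))
[[-1.14803213e-03 -9.64991573e-01 -2.62278377e-01  6.71234328e+01]
 [ 9.99998966e-01 -8.80844308e-04 -1.13628739e-03 -7.09417678e-01]
 [ 8.65481341e-04 -2.62279410e-01  9.64991586e-01 -1.42510233e+02]
 [ 0.00000000e+00  0.00000000e+00  0.00000000e+00  1.00000000e+00]]
```

View pics/scene0.png

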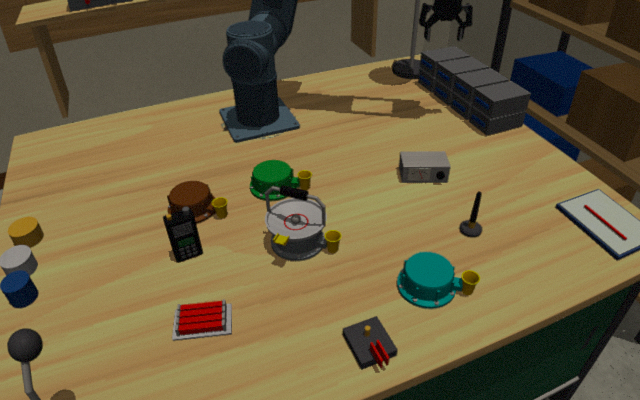

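View pics/side0.png

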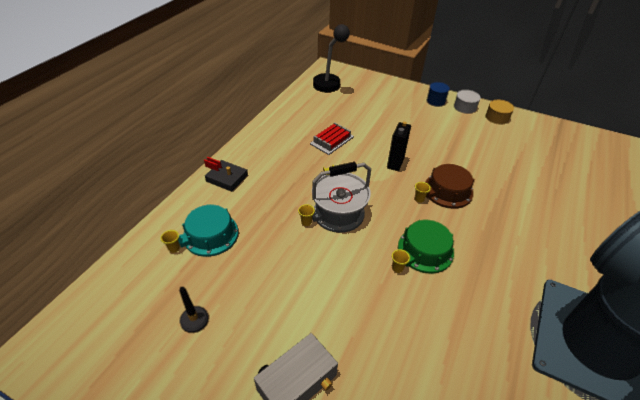

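View pics/wrist0.png

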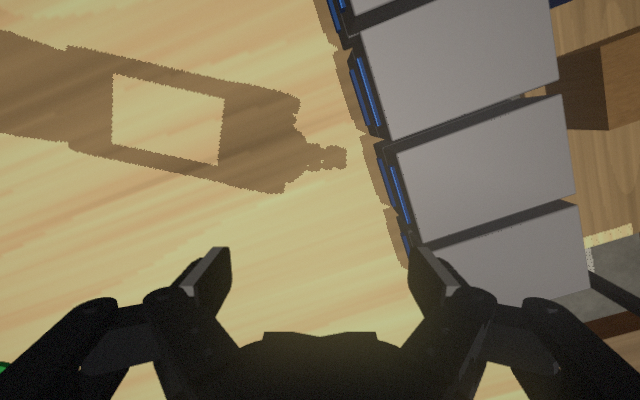

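The scene view shows four housing-shaped things: grey with the dish and black handle at (297,230), brown at (190,200), green at (272,180) and turquoise at (428,280). I choose the grey one, which carries the dish; in the side view it is at (341,205). Next I check that choice in close crops.

Run:
```python
from h import *
import pickle
fs=pickle.load(open('f0.pkl','rb'))
a=fs['scene']['color'][170:270,240:360]; b=fs['side']['color'][150:250,280:400]
save('crop0',np.vstack([cv2.resize(x,None,fx=5,fy=5,interpolation=cv2.INTER_CUBIC)[:,:] for x in (a,)]))
save('crop1',b,5)
```

```text
(no output)
```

View pics/crop0.png

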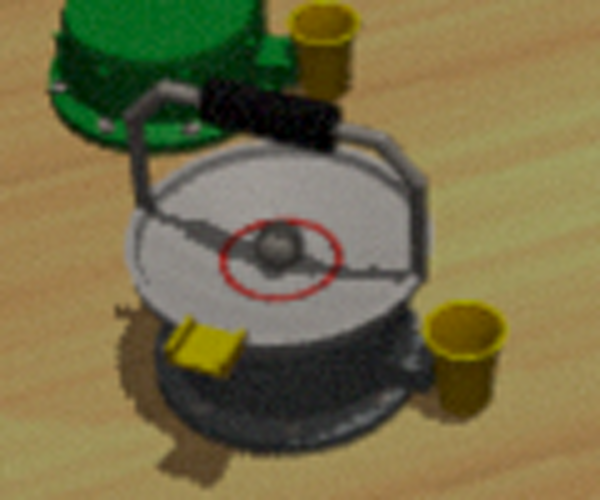

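View pics/crop1.png

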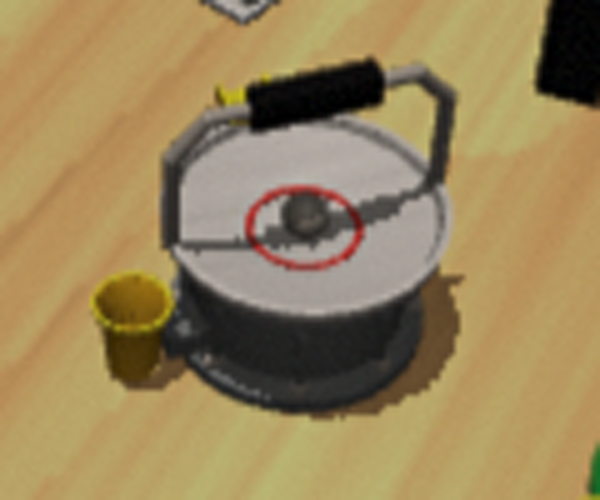

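The crops confirm it: a dark-grey housing carrying the dish, with the ball in the red ring, the lip at scene (281,239) and the port cup at scene (333,236). Now I measure.

```bash
cat > meas.py <<'E'
from h import *
def blobs(f,roi):
    im=f['color']; hsv=cv2.cvtColor(im,cv2.COLOR_RGB2HSV); x0,y0,x1,y1=roi
    m={}
    m['red']=((hsv[...,0]<8)|(hsv[...,0]>172))&(hsv[...,1]>130)&(hsv[...,2]>80)
    m['yel']=(hsv[...,0]>20)&(hsv[...,0]<34)&(hsv[...,1]>185)&(hsv[...,2]>60)
    m['blk']=(hsv[...,2]<32)
    out={}
    for k,v in m.items():
        w=np.zeros(v.shape,np.uint8); w[y0:y1,x0:x1]=v[y0:y1,x0:x1]
        n,l,st,c=cv2.connectedComponentsWithStats(w,connectivity=8)
        out[k]=[(int(st[i,4]),c[i].round(1).tolist(),st[i,:4].tolist()) for i in range(1,n) if st[i,4]>15]
        out[k+'_m']=w
    return out
E
python3 - <<'E'
from meas import *
import pickle
fs=pickle.load(open('f0.pkl','rb'))
for n,roi in (('scene',(258,180,345,262)),('side',(295,155,378,232))):
    b=blobs(fs[n],roi)
    for k in('red','yel','blk'):print(n,k,b[k])
    r=np.argwhere(b['red_m'])[:,::-1].astype(np.float32)
    e=cv2.fitEllipse(r);print('ring',e[0],plane(fs[n],[e[0]],58.6))
E
```

```text
scene red [(43, [297.0, 224.0], [284, 215, 24, 15])]
scene yel [(79, [304.6, 184.1], [300, 180, 10, 10]), (272, [332.5, 239.7], [325, 230, 17, 23]), (122, [280.3, 239.4], [273, 234, 16, 11])]
scene blk [(256, [293.2, 192.2], [280, 185, 28, 15]), (44, [314.4, 240.3], [309, 233, 12, 16]), (18, [281.6, 247.1], [278, 245, 9, 6])]
ring (295.65478515625, 221.47390747070312) [[556.66205237 -78.56345697  58.6       ]]
side red [(71, [340.1, 194.7], [329, 187, 24, 17])]
side yel [(155, [306.4, 212.4], [298, 205, 17, 21])]
side blk [(217, [342.7, 168.8], [330, 163, 27, 13]), (64, [323.3, 215.0], [317, 207, 13, 16]), (42, [355.7, 216.5], [352, 211, 9, 12])]
ring (340.4280700683594, 195.16537475585938) [[554.6244994 -76.0987626  58.6      ]]
```

```bash
cat >> h.py <<'E'
from scipy.spatial.transform import Rotation as Ro
def q_y(a):  # tool down, tool y along world angle a
    y=np.array([np.cos(a),np.sin(a),0]);z=np.array([0,0,-1.]);x=np.cross(y,z)
    return Ro.from_matrix(np.c_[x,y,z]).as_quat(scalar_first=True)
def wcam(st,f):
    T=np.eye(4);T[:3,:3]=Ro.from_quat(st['tool_rot'],scalar_first=True).as_matrix();T[:3,3]=st['tcp_pos']
    C=np.linalg.inv(T@np.array(f['tool_from_camera'])); f=dict(f)
    f['rvec']=cv2.Rodrigues(C[:3,:3])[0];f['tvec']=C[:3,3]; return f
E
python3 - <<'E'
from h import *
import pickle
fs=pickle.load(open('f0.pkl','rb'));c=np.array([555.6,-77.3,0])
for n,l in (('scene',[[280.3,239.4],[333,233.5]]),('side',[None,[306.5,209]])):
    for p,z in zip(l,(71,42)):
        if p: 
            P=plane(fs[n],[p],z)[0];d=P-c;print(n,P,np.hypot(*d[:2]),np.arctan2(d[1],d[0]))
for p in [('scene',[293.7,192.2]),('side',[343,168.8])]:print(plane(fs[p[0]],[p[1]],138))
for a in np.arange(-3.1,3.2,.3):
    q=[manip.solve_ik([555,-77,z],q_y(a)) for z in(119,300)]
    print(round(a,1),[None if x is None else x.round(2).tolist() for x in q])
E
```

```text
scene [ 608.39016732 -129.84966431   71.        ] 74.48670341005445 -0.7831150518166461
scene [606.85703795 -13.05858126  42.        ] 82.18420664424147 0.8973485036783371
side [609.56351322 -15.9461557   42.        ] 81.70896505066183 0.849397533680243
[[555.63848183 -78.08598827 138.        ]]
[[553.60313116 -76.20998548 138.        ]]
-3.1 [[-0.34, 0.38, 1.66, -0.0, 1.1, 2.76], [-0.34, 0.24, 1.39, -0.0, 1.51, 2.76]]
-2.8 [[-0.34, 0.38, 1.66, -0.0, 1.1, 2.46], [-0.34, 0.24, 1.39, -0.0, 1.51, 2.46]]
-2.5 [[-0.34, 0.38, 1.66, -0.0, 1.1, 2.16], [-0.34, 0.24, 1.39, -0.0, 1.51, 2.16]]
-2.2 [[-0.34, 0.38, 1.66, -0.0, 1.1, 1.86], [-0.34, 0.24, 1.39, -0.0, 1.51, 1.86]]
-1.9 [[-0.34, 0.38, 1.66, -0.0, 1.1, 1.56], [-0.34, 0.24, 1.39, -0.0, 1.51, 1.56]]
-1.6 [[-0.34, 0.38, 1.66, -0.0, 1.1, 1.26], [-0.34, 0.24, 1.39, -0.0, 1.51, 1.26]]
-1.3 [[-0.34, 0.38, 1.66, -0.0, 1.1, 0.96], [-0.34, 0.24, 1.39, -0.0, 1.51, 0.96]]
-1.0 [[-0.34, 0.38, 1.66, -0.0, 1.1, 0.66], [-0.34, 0.24, 1.39, -0.0, 1.51, 0.66]]
-0.7 [[-0.34, 0.38, 1.66, -0.0, 1.1, 0.36], [-0.34, 0.24, 1.39, -0.0, 1.51, 0.36]]
-0.4 [[-0.34,
[... 374 characters left out ...]
 0.24, 1.39, -0.0, 1.51, -1.14]]
1.1 [[-0.34, 0.38, 1.66, -0.0, 1.1, -1.44], [-0.34, 0.24, 1.39, -0.0, 1.51, -1.44]]
1.4 [[-0.34, 0.38, 1.66, -0.0, 1.1, -1.74], [-0.34, 0.24, 1.39, -0.0, 1.51, -1.74]]
1.7 [[-0.34, 0.38, 1.66, -0.0, 1.1, -2.04], [-0.34, 0.24, 1.39, -0.0, 1.51, -2.04]]
2.0 [[-0.34, 0.38, 1.66, -0.0, 1.1, -2.34], [-0.34, 0.24, 1.39, -0.0, 1.51, -2.34]]
2.3 [[-0.34, 0.38, 1.66, -0.0, 1.1, -2.64], [-0.34, 0.24, 1.39, -0.0, 1.51, -2.64]]
2.6 [[-0.34, 0.38, 1.66, -0.0, 1.1, -2.94], [-0.34, 0.24, 1.39, -0.0, 1.51, -2.94]]
2.9 [[-0.34, 0.38, 1.66, -0.0, 1.1, 3.05], [-0.34, 0.24, 1.39, -0.0, 1.51, 3.05]]
3.2 [[-0.34, 0.38, 1.66, -0.0, 1.1, 2.75], [-0.34, 0.24, 1.39, -0.0, 1.51, 2.75]]
```

Run:
```python
from h import *
import pickle
a=-.76; x=np.array([-np.sin(a),np.cos(a)])
p=np.r_[np.array([555.2,-77.2])+40*x,310]
manip.move_to(p,q_y(a)); manip.sleep(.3)
st=manip.read_state(); f=wcam(st,manip.grab_frame('wrist'))
pickle.dump(f,open('w1.pkl','wb')); save('w1',f['color']); print(st['clock'],st['tcp_pos'])
```

```text
2.9083 [582.76035132 -47.75400931 309.99186831]
```

View pics/w1.png

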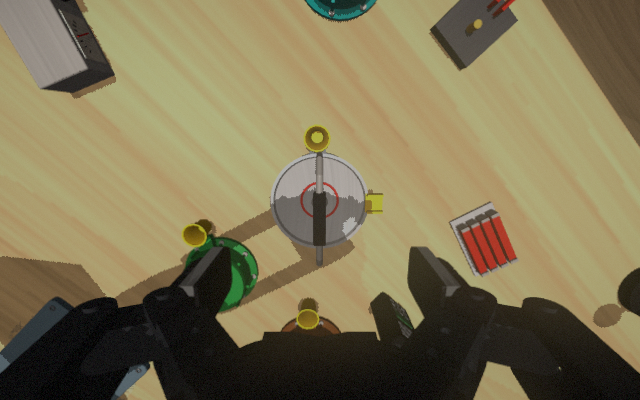

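The wrist view shows the dish at (319,199), the lip at (375,203) on the right, the port at (317,138) and the bar running vertically at (319,220). Next I refine the lip, port, bar and housing axis.

Run:
```python
from meas import *
import pickle
from scipy.optimize import least_squares
fs=pickle.load(open('f0.pkl','rb')); w=pickle.load(open('w1.pkl','rb'))
b=blobs(w,(260,115,395,275))
for k in('red','yel','blk'):print(k,b[k])
r=np.argwhere(b['red_m'])[:,::-1].astype(np.float32); e=cv2.fitEllipse(r);C=plane(w,[e[0]],58.6)[0]
print('ring',e,C)
# port rim
y=b['yel_m'].copy(); y[160:]=0
c=max(cv2.findContours(y,0,1)[0],key=cv2.contourArea); e=cv2.fitEllipse(c);P=plane(w,[e[0]],42)[0];print('port',e,P,np.hypot(*(P-C)[:2]),np.arctan2(*(P-C)[1::-1]))
y=b['yel_m'].copy(); y[:165]=0
p=np.argwhere(y)[:,::-1];L=plane(w,[p.mean(0)],71)[0];print('lip',L,np.arctan2(*(L-C)[1::-1]))
# bar top edge mask
hsv=cv2.cvtColor(w['color'],cv2.COLOR_RGB2HSV)
m=(hsv[...,2]<45); m[:180]=0;m[262:]=0;m[:,:305]=0;m[:,335:]=0
p=np.argwhere(m)[:,::-1].astype(float);Q=plane(w,p,142)[:,:2];mu=Q.mean(0);u=np.linalg.svd(Q-mu,full_matrices=0)[2][0];print('bar',mu,np.ptp((Q-mu)@u),np.arctan2(u[1],u[0]),len(p))
# housing base
for n,roi in(('scene',(262,222,330,268)),('side',(308,200,375,236))):
    f=fs[n];h=cv2.cvtColor(f['color'],cv2.COLOR_RGB2HSV).astype(int);x0,y0,x1,y1=roi
    mx=f['color'].max(2).astype(int);mn=f['color'].min(2).astype(int)
    mm=((mx<110)&(mx-mn<22)); k=np.zeros(mm.shape,np.uint8);k[y0:y1,x0:x1]=mm[y0:y1,x0:x1]
    nn,l,s,_=cv2.connectedComponentsWithStats(k);i=1+s[1:,4].argmax();k=(l==i)
    pts=[]
    for xx in range(s[i,0],s[i,0]+s[i,2]):
        yy=np.nonzero(k[:,xx])[0]
        if len(yy):pts.append([xx,yy.max()+.5])
    pts=np.array(pts);G=plane(f,pts,0)[:,:2]
    fit=least_squares(lambda t:np.hypot(*(G-t).T)-60,[555,-77],loss='soft_l1',f_scale=1.5)
    print(n,s[i],fit.x,np.abs(fit.fun).mean()); print((np.hypot(*(G-fit.x).T)-60).round(1)[::4])
    v=f['color'].copy(); 
    for q in pts.astype(int): v[q[1],q[0]]=(255,0,255)
    save('base_'+n,v[150:270,240:400],4)
```

```text
red [(83, [305.5, 198.5], [301, 183, 15, 34]), (85, [332.7, 198.5], [323, 183, 16, 34])]
yel [(19, [308.8, 130.2], [306, 127, 7, 8]), (130, [316.2, 143.3], [305, 135, 24, 15])]
blk []
ring ((319.1563415527344, 199.8706817626953), (34.84824752807617, 36.13908767700195), 92.38591003417969) [554.83369661 -75.90532492  58.6       ]
port ((316.4982604980469, 138.15745544433594), (20.19252586364746, 21.41222381591797), 67.6700210571289) [609.14604619 -13.55493317  42.        ] 82.68858850043625 0.8541892686855266
lip [nan nan nan] nan
bar [553.37378538 -73.2755447 ] 32.75938938278545 -2.303797021979633 6
scene [ 268  222   59   39 1054] [555.22682459 -77.46947271] 1.6747866150393476
[17.9 -0.4 -0.4  0.1  0.7  0.4  1.5  0.9 -1.3  0.6  0.9 -0.  -1.3 -0.
  4.9]
side [312 203  55  30 916] [556.43705695 -76.47107867] 1.283073098421084
[ 5.6 -0.7  0.5 -1.1 -0.7 -1.2 -0.3 -0.9 -0.1 -0.7  0.3  0.6 -0.4  0.7]<stdin>:13: RuntimeWarning: Mean of empty slice.
  ret = um.true_divide(
```

View pics/base_scene.png

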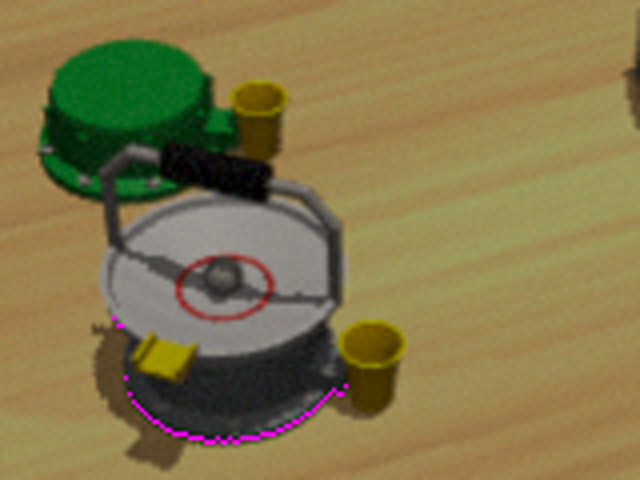

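View pics/base_side.png

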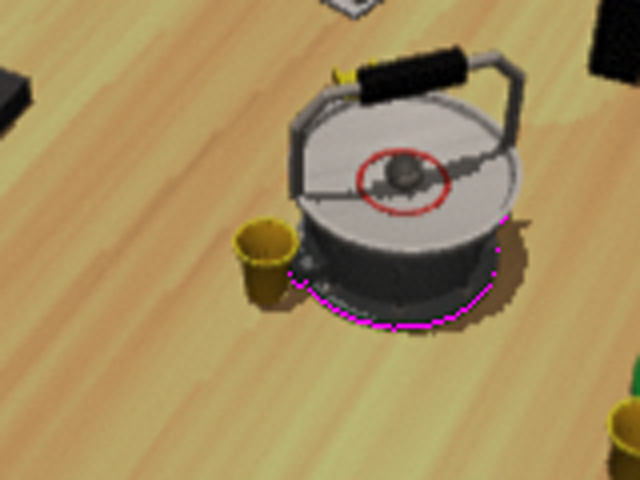

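Run:
```python
from meas import *
import pickle
fs=pickle.load(open('f0.pkl','rb')); w=pickle.load(open('w1.pkl','rb'))
save('w1c',w['color'][110:280,250:400],4)
C=np.array([554.83,-75.9])
h=cv2.cvtColor(w['color'],cv2.COLOR_RGB2HSV); print(h[203,372:380].tolist(),w['color'][225,308:330].tolist())
y=((h[...,0]>22)&(h[...,0]<34)&(h[...,1]>215)).astype(np.uint8); y[:185]=0;y[220:]=0;y[:,:355]=0;y[:,390:]=0
p=np.argwhere(y)[:,::-1].astype(float);print(len(p),p.min(0),p.max(0),p.mean(0));L=plane(w,[p.mean(0)],71)[0,:2];print('lip',L,np.hypot(*(L-C)),np.arctan2(*(L-C)[::-1]))
v=h[...,2].astype(int);m=np.zeros(v.shape,np.uint8);m[185:268,308:332]=(v[185:268,308:332]<70)
n,l,s,c=cv2.connectedComponentsWithStats(m);print(s[1:],c[1:])
f=fs['scene'];y=blobs(f,(322,227,345,240))['yel_m']
# scene port rim
c=max(cv2.findContours(blobs(f,(322,225,345,256))['yel_m'],0,1)[0],key=cv2.contourArea).reshape(-1,2);t=c[c[:,1]<236];print('scene port',plane(f,t[[t[:,0].argmin(),t[:,0].argmax()]].astype(float),42))
```

```text
[[30, 174, 176], [30, 174, 176], [30, 183, 174], [30, 179, 175], [30, 170, 178], [29, 170, 177], [30, 174, 176], [30, 178, 175]] [[112, 106, 101], [112, 108, 101], [113, 109, 103], [113, 106, 101], [109, 103, 97], [55, 49, 42], [49, 44, 33], [55, 50, 40], [48, 44, 34], [53, 47, 39], [49, 45, 31], [49, 45, 37], [46, 40, 31], [49, 45, 35], [51, 43, 36], [50, 44, 38], [53, 47, 39], [60, 55, 47], [115, 112, 106], [116, 113, 106], [120, 113, 107], [118, 113, 107]]Traceback (most recent call last):
  File "<stdin>", line 8, in <module>
    return umr_minimum(a, axis, None, out, keepdims, initial, where)
ValueError: zero-size array to reduction operation minimum which has no identity
```

View pics/w1c.png

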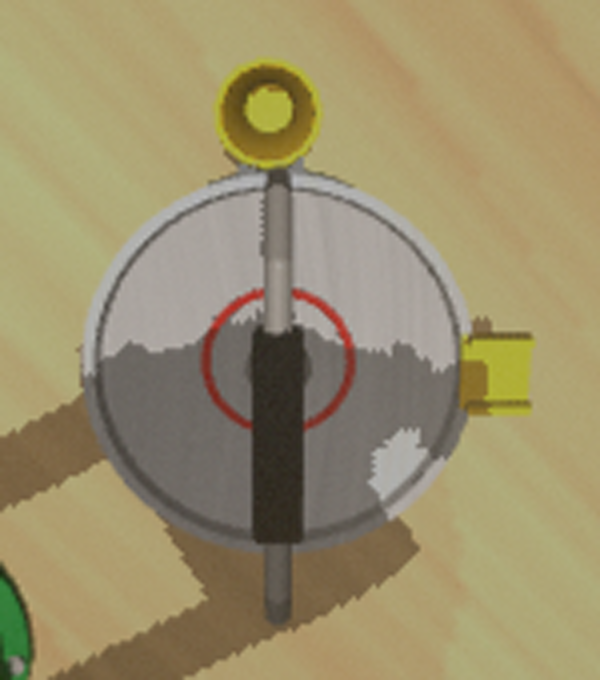

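Run:
```python
from meas import *
import pickle
w=pickle.load(open('w1.pkl','rb'));C=np.array([554.83,-75.9]);fs=pickle.load(open('f0.pkl','rb'))
L=plane(w,[[382.9,203.5]],72)[0,:2]-C;print('lip',np.hypot(*L),np.arctan2(*L[::-1]))
v=w['color'].max(2).astype(int);top=[]
pts=[]
for y in range(195,242):
    r=v[y,300:340]; k=np.nonzero(r<66)[0]+300
    if y in(200,220,240):print(y,k)
    pts.append([(k.min()+k.max())/2,y])
pts=np.array(pts);G=plane(w,pts,147)[:,:2];mu=G.mean(0);u=np.linalg.svd(G-mu)[2][0];print('bar',mu,np.arctan2(u[1],u[0]),G[[0,-1]])
print('ends',plane(w,[[319.4,191.5],[319.4,246]],147))
f=fs['scene'];c=max(cv2.findContours(blobs(f,(322,225,345,256))['yel_m'],0,1)[0],key=cv2.contourArea).reshape(-1,2);t=c[c[:,1]<236];print('scene port',plane(f,t[[t[:,0].argmin(),t[:,0].argmax()]].astype(float),42))
```

```text
lip 85.43038044507324 -0.777458432041773
200 [313 314 315 316 317 318 319 320 321 322 323 324 325]
220 [313 314 315 316 317 318 319 320 321 322 323 324 325]
240 [313 314 315 316 317 318 319 320 321 322 323 324]
bar [556.70611825 -73.66326885] -2.3403440260397272 [[574.73606481 -54.85851093]
 [537.89947568 -92.7498744 ]]
ends [[577.69116524 -52.37154201 147.        ]
 [534.47552628 -97.80552098 147.        ]]
scene port [[598.61512689 -28.10414884  42.        ]
 [617.89394146   0.68210316  42.        ]]
```

Run:
```python
from h import *
import pickle
a=-.772
manip.move_to([555.5,-76.3,200],q_y(a)); manip.set_gripper(36)
manip.sleep(.2)
st=manip.read_state(); f=wcam(st,manip.grab_frame('wrist'))
pickle.dump(f,open('w2.pkl','wb')); save('w2',f['color']); print(st['clock'],st['tcp_pos'],st['opening'])
```

```text
4.2333 [555.4684918  -76.27380083 199.96238511] 36.086883855180595
```

View pics/w2.png

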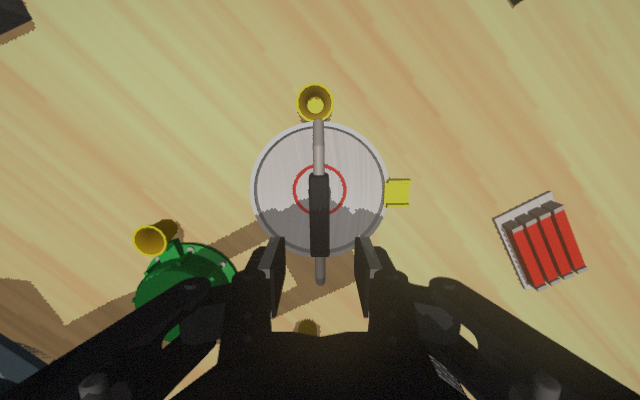

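The bar at x≈319.5 is centred between the fingers (284 and 355) and parallel to them. I descend and grip, pausing to check between the two.

Run:
```python
from h import *
import pickle
a=-.772
w=pickle.load(open('w2.pkl','rb'))
C=plane(w,[[319.5,190]],58.6)[0];P=plane(w,[[315.5,103.3]],42)[0];L=plane(w,[[410.5,193]],72)[0]
for X in(P,L):print(X,np.hypot(*(X-C)[:2]),np.arctan2(*(X-C)[1::-1]))
print(C)
g=manip.servo_line([555.5,-76.3,119.5],v=60,guard=6); st=manip.read_state();print(g,st['tcp_pos'],st['wrist_force'])
if not g:
    manip.set_gripper(22); manip.set_gripper(17); manip.sleep(.2)
    st=manip.read_state();print(st['clock'],st['opening'],st['wrist_force'])
    save('w3',manip.grab_frame('wrist')['color']); save('sc3',manip.grab_frame('scene')['color'][150:270,240:400],4)
```

```text
[609.63049033 -14.661531    42.        ] 82.2309977342124 0.8448124293965833
[ 616.5541967  -135.91519092   72.        ] 85.76126432348138 -0.770910754928139
[555.03966891 -76.15770328  58.6       ]
False [555.82834754 -76.42152623 119.94450285] [-0.15740249  0.92050392  0.04906622]
6.4917 16.744647793337617 [-0.65965761 -0.75258758 -0.00325113]
```

View pics/w3.png

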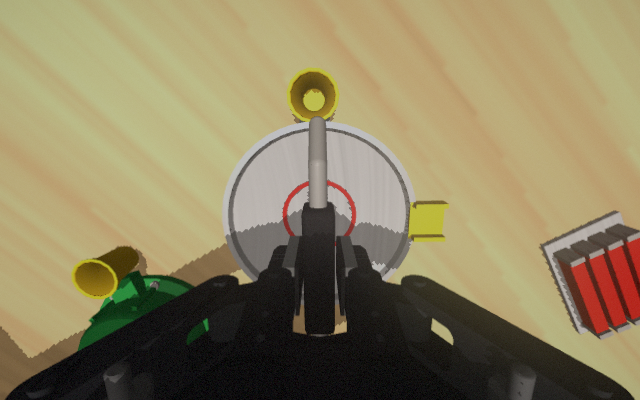

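View pics/sc3.png

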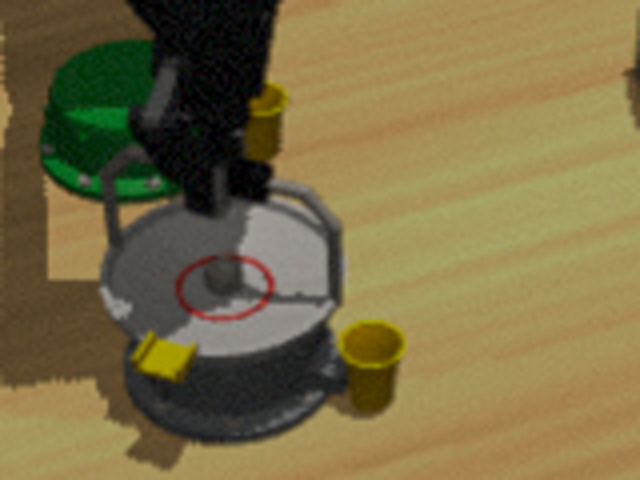

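Run:
```python
from h import *
a=-.772
manip.set_gripper(0); manip.sleep(.2); st=manip.read_state();print(st['clock'],st['opening'],st['wrist_force'],st['tcp_pos'],st['tool_rot'])
g=manip.servo_line([555.5,-76.3,124.5],q_y(a),v=12); st=manip.read_state();print(st['clock'],st['wrist_force'],st['moment'])
save('sc4',manip.grab_frame('scene')['color'][150:270,240:400],4)
save('sd4',manip.grab_frame('side')['color'][130:250,260:420],4)
```

```text
7.0083 13.205435212163975 [0.35977665 1.78969642 2.14879986] [555.58039658 -76.20021536 119.61459431] [1.76200766e-05 9.21286131e-01 3.88885393e-01 1.26378033e-04]
7.575 [ 0.09263623 -0.58991288 -1.7354298 ] [ 0.0063021  -0.00672019 -0.034681  ]
```

View pics/sc4.png

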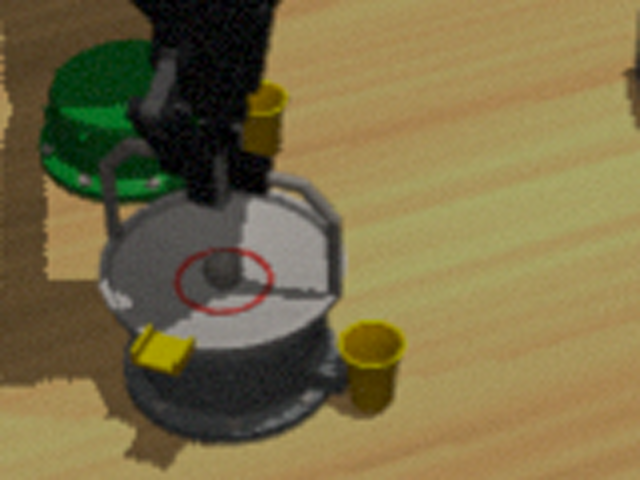

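View pics/sd4.png

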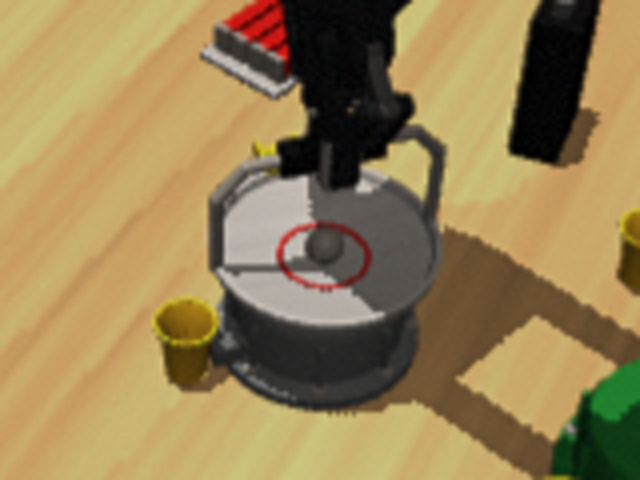

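The dish is lifted about 5 mm and level, with the ball centred in the ring. I continue straight up, then make a small timed test turn.

Run:
```python
from h import *
a=-.772
manip.servo_line([555.5,-76.3,170],q_y(a),v=25); manip.sleep(.3); st=manip.read_state();print(st['clock'],st['wrist_force'],st['moment'],st['tcp_pos'],st['opening'])
save('sc5',manip.grab_frame('scene')['color'][130:270,240:400],4)
t=manip.read_state()['clock']
manip.servo_line([555.5,-76.3,170],q_y(a+.08),v=25);st=manip.read_state();print(st['clock']-t,st['q'],st['dq'])
save('sd5',manip.grab_frame('side')['color'][110:250,260:420],4)
```

```text
9.9417 [-0.00830964  0.11110154 -2.71695083] [-0.00193455  0.00031554 -0.0280029 ] [555.4721584  -76.30707508 169.95762989] 12.976192142959228
0.25 [-3.35405905e-01  3.25491499e-01  1.59857277e+00  6.29345783e-06
  1.21749688e+00  3.58513683e-01] [ 1.06815627e-03  1.81795501e-04 -4.82537883e-04  8.03998515e-05
  2.35476896e-05  1.67846308e-02]
```

View pics/sc5.png

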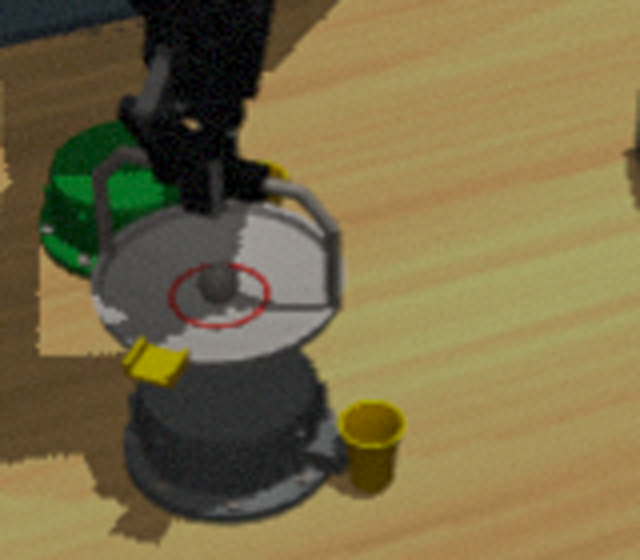

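View pics/sd5.png

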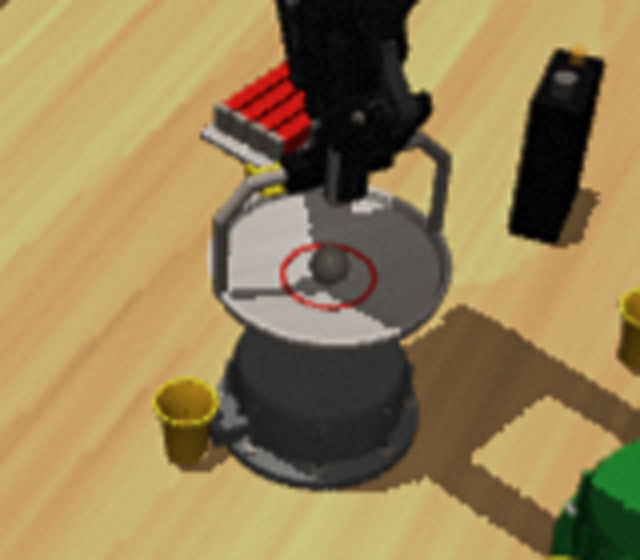

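Run:
```python
from h import *
import pickle
t=manip.read_state()['clock']
manip.servo_line([555.5,-76.3,169],q_y(.853),v=.2);st=manip.read_state();print(st['clock']-t,st['q'],st['dq'].round(3),st['tcp_pos'])
manip.sleep(.8); st=manip.read_state()
f={n:manip.grab_frame(n) for n in('scene','side','wrist')};f['wrist']=wcam(st,f['wrist']);pickle.dump(f,open('f6.pkl','wb'))
save('sc6',f['scene']['color'][130:270,240:400],4);save('sd6',f['side']['color'][110:250,260:420],4);save('w6',f['wrist']['color'])
print(manip.read_state()['clock'])
```

```text
1.6915999999999993 [-3.35435454e-01  3.26375130e-01  1.59989325e+00  2.63663937e-05
  1.21529189e+00 -1.18762777e+00] [-0.     0.001 -0.001 -0.001  0.001  0.003] [555.50987999 -76.30701654 169.02575301]
12.9333
```

View pics/sc6.png

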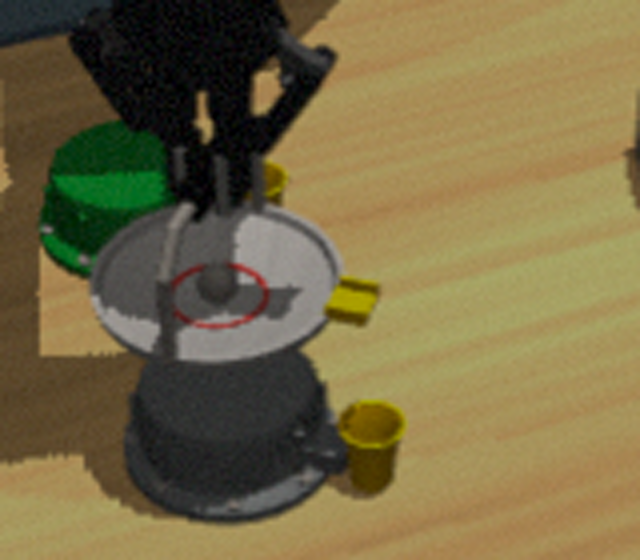

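View pics/sd6.png

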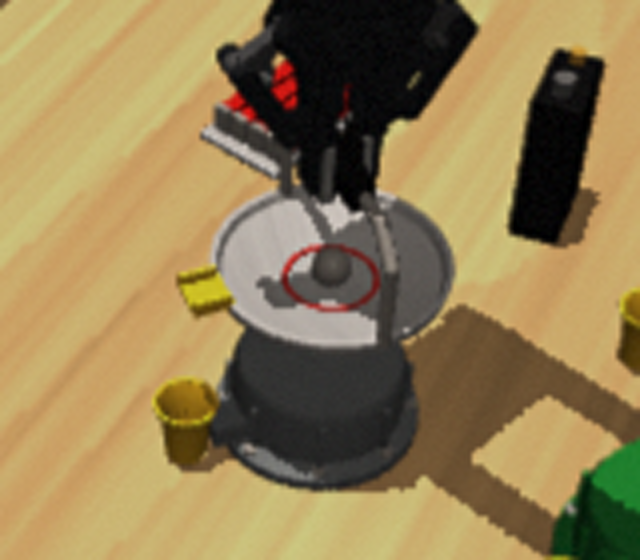

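View pics/w6.png

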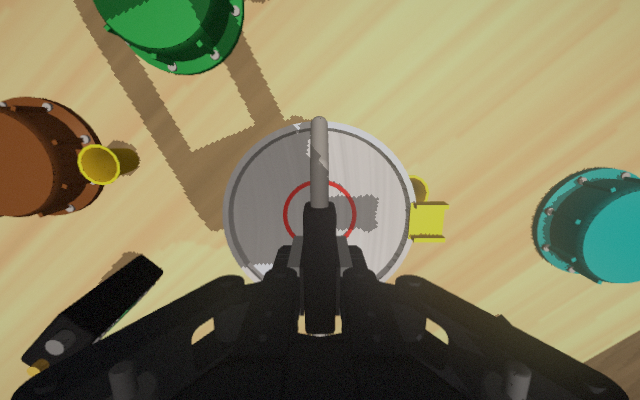

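Run:
```python
from meas import *
import pickle
F=pickle.load(open('f6.pkl','rb'))
H={'scene':np.array([555.2,-77.5]),'side':np.array([556.4,-76.5])};P={'scene':np.array([608.25,-13.7]),'side':np.array([609.56,-15.95])}
for n,roi,tip in(('scene',(275,190,325,220),[333.5,206.2]),('side',(325,165,360,192),[306.3,183.5])):
    f=F[n];b=blobs(f,roi);r=np.argwhere(b['red_m'])[:,::-1].astype(np.float32);e=cv2.fitEllipse(r)
    C=plane(f,[e[0]],108.1)[0,:2];L=plane(f,[tip],121.5)[0,:2]
    print(n,'ring',C,'off housing',C-H[n],'lip',L,'lip-port',L-P[n],'ang',np.arctan2(*(L-C)[::-1]), np.arctan2(*(P[n]-H[n])[::-1]))
    p=r+.5*0; G=plane(f,r.astype(float),108.1)[:,:2]; print(' ring radii', np.hypot(*(G-C).T).mean())
f=F['wrist'];L=plane(f,[[446.5,222]],121.5)[0];C=np.array([555.5,-76.3]);print('wrist lip',L,np.arctan2(*(L[:2]-C)[::-1]))
```

```text
scene ring [555.10356702 -79.06462247] off housing [-0.09643298 -1.56462247] lip [610.84523383 -13.51486736] lip-port [2.59523383 0.18513264] ang 0.8660864215032159 0.8771382137457252
 ring radii 24.94432719337868
side ring [553.5499542  -76.54533807] off housing [-2.8500458  -0.04533807] lip [609.19428163 -14.86038029] lip-port [-0.36571837  1.08961971] ang 0.8368371679638834 0.8502967821873428
 ring radii 24.972255672826172
wrist lip [610.91817621 -11.73463312 121.5       ] 0.8614880216910614
```

Lip over port agrees to within 1–3 mm in both views, and the dish is centred to within about 1.5–3 mm. One last check that everything is still, then I hand in.

Run:
```python
from h import *
manip.sleep(1.5); a=manip.grab_frame('scene')['color'][130:270,240:400];b=manip.grab_frame('side')['color'][110:250,260:420]
manip.sleep(.4); a2=manip.grab_frame('scene')['color'][130:270,240:400]
st=manip.read_state();print(st['clock'],st['tcp_pos'],st['tool_rot'],st['opening'],st['wrist_force'],st['moment'],abs(a[55:95,30:75].astype(int)-a2[55:95,30:75]).mean())
save('fin',np.hstack([a,b]),2.5)
```

```text
14.9833 [555.50245659 -76.28294965 169.00213521] [-2.58657606e-06  3.51236207e-01  9.36286883e-01  1.82230122e-05] 13.487439781996349 [ 0.36710447  0.40878872 -1.85747772] [ 0.05877583 -0.00910432 -0.02194574] 2.6103703703703705
```

View pics/fin.png

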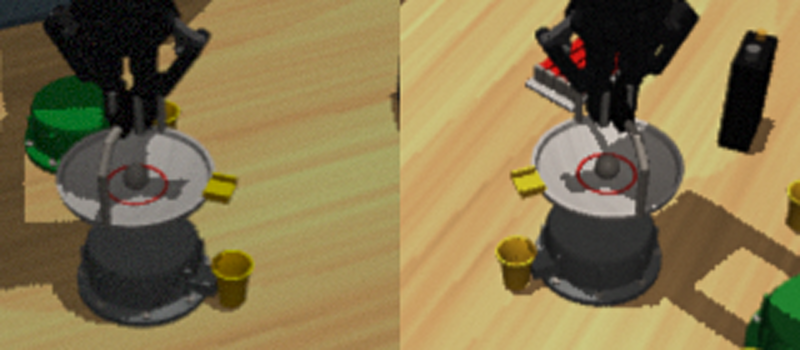

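The dish is held still and level above the housing. The lip (220,187) is over the cup (232,265) in the scene half of the picture, and the ball (136,177) is centred in the ring.

```bash
python3 -c "
from workcell import manip
manip.job_done()"
```

```text
the job is handed in; nothing more can be done
```

I gripped the dish by its black bar, lifted it straight up, and turned it about 93° anticlockwise (the angle measured from lip to port). I handed the job in at about 15 s, with the arm still holding the dish.

**Last checks**
- **Height and stillness:** the tool points straight down and is steady, about 49.5 mm above its position when it gripped the dish on the seat. Levelness was judged from the tool pose and by eye; the dish's own tilt was not measured.
- **Ball:** it sits at rest in the middle of the red ring in both views.
- **Lip over port:** the lip tip is within about 1 mm (side view) to 3 mm (scene view) of the port centre.
- **Centring over the housing:** the dish is about 1.5 mm (scene view) to 3 mm (side view) off the housing axis.

**What disagreed**
- The three cameras differ by 1–3 mm, about what the 2 mm calibration allows, so I made no further correction.
- The turn took 1.7 s instead of the 5 s I had planned; the ball was centred when I looked 0.8 s after it.

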